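# Click the height-stop collar home on the lab stand

## Robot

A 6-joint arm with a two-finger parallel gripper is mounted at the origin on a cart in front of the work surface, level with it; the furniture and walls round the work are solid. World frame = base frame: x ahead of the robot, y to its left, z up, the work surface at z = 0. Lengths are in m, angles in degrees, forces in N, time in s.
With the tool pointing down it reaches from about 0.35 to 0.875 m from the base axis. Payload 4.2 kg.
Tool frame: the origin (TCP) lies on the centre line of the jaws, within the pads' length; the fingertips stand 25 mm ahead of it and the grasp point (between the pads) lies 6 mm ahead of it; z points along the fingers, y is the line along which they close (so a half turn about z gives the same grasp; the last joint's range is limited). The gripper opens to 87 mm and grips with 3 to 60 N. Pads are 19 mm wide; open, the fingers measure 117 mm over their backs; the gripper's body (75 mm by 190 mm) begins 51 mm behind the grasp point.
Start: joints at [84.718, 22.042, 0.453, 0, -68.411, -14.817], TCP at [0.215, 0.587, 0.227] pointing down, gripper open.
Joint ranges: [-179.83, 179.83], [-69.29, 118.12], [-61.27, 80.66], [-181.25, 117.63], [-171.15, -9.14], [-177.46, 177.46]. Speed limits (degrees/s): [159.86, 159.86, 180, 180, 180, 180].

## Interface

Orientations are given as a 3x3 rotation matrix whose columns are the frame's x, y, z axes.
In Python, from station import r gives the robot as it stands.
- The arm moves only by the tool move_arm, never from a script. Its argument "series" is a list of rows, each an object with "grip": the opening, from 0 (shut) to 1 (fully open); "xyz": the shift along the tool's x, y, z in mm, a list of three; "angular": the turn, a rotation vector about the tool's x, y, z in rad, a list of three. A call has 1 to 10 rows; each row is the pose to reach, as a shift and turn from the pose commanded when the call began, along the tool's axes at that moment; what a row does not reach only later rows make up. A row lasts 1/10 s, in which the tool goes at most 50 mm and 8.59 degrees, less where a joint would pass 70% of its speed; a pose out of reach is approached as far as the arm can. A call with a gripper value outside its range is refused whole. The fingers move at their own pace and stop on an object; the grip force is fixed at half the most. Time passes only in rows, so rows that repeat a pose let the fingers close. It gives the time, the measured TCP pose, the force, the opening and the grip force at its end, in the units of the state.
- r.sense(): the state, without advancing time (a new reading comes with each control period).
- r.capture(name): name is "scene" or "side" or "wrist"; returns a dict with "img" (400x640x3 uint8, red, green, blue), "camera_matrix" (3x3 intrinsics, pixels), "k1" (the pictures are not rectified: a ray, as slopes to the right and down, at radius r is drawn at 1 + k1 r^2 times it, then the intrinsics apply), "rvec" (rotation vector, rad) and "tvec" (3), from world to camera coordinates, as OpenCV has them; the wrist camera has in their place "hand_eye" (4x4, takes a point from camera to tool coordinates, whose origin is the TCP and whose axes are the flange's). Camera axes: x right, y down, z forward; pixel columns grow to the right and rows downward; lengths in m; the calibration is good to about 2 mm. A picture is of the moment at which its call begins: read the wrist's pose just before it. There is no depth.
- r.finish_job(): hands the job in; it is judged then, once.
The state is a dict: "time_s": time; "joints": joint angles; "joint_velocities": joint speeds; "effort": joint torques, N m; "tcp_pos": TCP position; "ee_rot": TCP orientation; "wrist_force": force on the tool from outside, world axes, zero at the start; "moment": the same for the moment, N m; "gripper_width": opening from 0.0 (shut) to 1.0 (fully open); "gripper_force": force on a finger pad.
Only numpy, scipy, OpenCV 4.12 (cv2) and the standard library are available. Lean on these libraries where they do the work, as an engineer would, in place of code of your own. Each camera call takes 0.05 s, during which the arm holds its last target. There are 200 camera calls.

## Task

Fit the loose metal collar on the upright rod of the small stand, foot first, and press it down by feel against the spring lifter until it has clicked fully past the sprung balls and stays down by itself. Press gently, never forcing it hard on to the seat, whose height differs each time; then let go, and leave the vial, the beaker and the marker alone.

Things in the scene. Friction and masses are not known exactly. Their poses are not given: they have to be found in the camera images.
- collar: loose stop collar: plain metal tube, 40 mm outside, 46 mm tall, about 0.12 kg, upright on the bench. Origin: centre of its foot; z: its axis, up. Bore 18.5 mm for the 16 mm rod; at the very foot a rounded inner lip, 18 mm bore, 4 mm high, a 26 mm wide groove above it up to 14 mm. Yaw does not matter
- stand: fixed stand: grey base 100 x 100 x 14 mm, upright steel rod of 16 mm. Origin: on the bench under the rod; z: the rod's axis, up. On the rod is clamped a dark rubber-faced ring (the seat, 41 mm wide); its top is 36 to 56 mm above the bench, differs each time and is not measured. From it rises a black sprung sleeve round the rod (the lifter, 30 mm wide, top 28 mm above the seat)
- rod_top (a point): top end of the stand's rod, on its axis, 112 mm above the bench; the last 10 mm taper to 6 mm diameter. The lifter pushes up with 2.5 N at its top and 3.6 N when fully down. Hidden in it, two sprung balls stick 3 mm out of the rod; more than 25 N of contact force in all between collar and stand damages them
- rod_foot (a point): foot of the rod, on its axis, 14 mm above the bench. Feel going down: the collar meets the lifter 28 mm above the seat; from 11 mm above it the lip rides over the balls, taking 6 to 10 N more; 6 mm above comes the click: the push falls below the lifter's own, even to a pull of 5 N; 1 to 3 mm above, the balls hold it; then the rubber seat gives 1 mm per 10 N. Let go early, it is lifted again
- vial: a capped glass vial, 41 mm diameter, 94 mm tall, loose, a bystander behind the stand; origin under its centre
- beaker: a small glass beaker, about 52 mm diameter, 62 mm tall, loose, a bystander to the left; origin under its centre
- marker: a marker pen, 132 x 15 x 13 mm, lying near the bench's front edge, a bystander; origin under its middle
There are look-alikes about, which are no part of the job. Leave any pink or red look-alike of the collar alone. There is more than one size of the stand; the job needs the largest.

How it is judged (in metres and radians):
On the way:
1. the collar is threaded on the rod: its axis within 4 mm of the rod's, its foot below the rod's top (horizontal distance between collar and stand below 0.004 m and z of collar in the frame of stand below 0.1 m and angle between collar's own z axis and vertical below 0.15 rad), for 0.1 s.
At the end, for the whole second after the job is handed in: The released collar is at rest upright (within 0.12 rad) on the rod, its axis within 4 mm of the rod's, and stays clicked down: its foot is 33 to 60.5 mm above the bench, where only the balls can hold it (an unlocked collar is lifted to 64 mm or more) (z of collar in the frame of stand between 0.033 and 0.0605 m and horizontal distance between collar and stand below 0.004 m and angle between collar's own z axis and vertical below 0.12 rad and linear speed of collar below 0.01 m/s and contact force between collar and the fingers below 0.1 N); the robot touches nothing.
It fails at once if more than 25 N between collar and stand (contact force between collar and stand above 25 N).
It fails at once if the vial is disturbed (moved 15 mm or tipped) (distance of vial from where it was at the start of the episode above 0.015 m or angle between vial's own z axis and vertical above 0.3 rad).
It fails at once if the beaker is disturbed (moved 15 mm or tipped) (distance of beaker from where it was at the start of the episode above 0.015 m or angle between beaker's own z axis and vertical above 0.3 rad).
It fails at once if the marker is moved 20 mm (distance of marker from where it was at the start of the episode above 0.02 m).
It also fails if it takes over 58 s, if anything falls off the work surface, if the arm or the gripper's body presses on something with over 40 N, if the wrist force passes 120 N, or if a joint passes its speed limit or range.

## Working session

There is one attempt and no reset: what is moved stays moved. The work goes in short steps, Python scripts to look and compute and a tool call to move; the robot and the scene stay as the last step left them, time stands still between calls to the robot, and variables do not carry over. Pictures are saved under pics/ and viewed, at most 10 in all, crops included, and the job is handed in when it is done.

Besides the shell and the picture viewer there is one more tool, called as a command line: name --argument value ..., lists and objects as JSON in quotes. move_arm: Moves the arm, as the interface text tells. Its arguments: {"type":"object","properties":{"series":{"type":"array"}},"required":["series"]}

```bash
mkdir -p pics; python3 - <<'E'
from station import r
import cv2,numpy as np,pickle
s=r.sense();print(s)
d={}
for n in("scene","side","wrist"):
    c=r.capture(n);d[n]=c;cv2.imwrite(f"pics/{n}0.png",c["img"][:,:,::-1])
    print(n,{k:np.round(v,4).tolist() for k,v in c.items() if k!="img"})
pickle.dump((s,d),open("d0.pkl","wb"))
E
```

```text
{'time_s': 0.0, 'joints': array([ 8.47163790e+01,  2.20936004e+01,  3.78936199e-01, -2.97179055e-02,
       -6.84094160e+01, -1.48190839e+01]), 'joint_velocities': array([ 0.01789173, -0.14534861, -0.0126583 ,  0.00676376, -0.02963791,
        0.00390157]), 'effort': array([ 3.34339466e-04, -3.90662634e+01,  1.87402850e+01,  4.21981260e+00,
        1.09887178e-02, -1.87944984e-04]), 'tcp_pos': array([0.21456432, 0.58638827, 0.22632202]), 'ee_rot': array([[ 9.39012262e-01, -3.43882990e-01, -6.79651985e-04],
       [-3.43883650e-01, -9.39009891e-01, -2.11194828e-03],
       [ 8.80631542e-05,  2.21686654e-03, -9.99997539e-01]]), 'wrist_force': array([0.08451348, 0.16108407, 0.07025315]), 'moment': array([ 0.04535801, -0.04054909, -0.03340859]), 'gripper_force': 0.0, 'gripper_width': 1.00302364869764}
scene {'camera_matrix': [[514.4365, 0.0, 322.3304], [0.0, 514.4365, 196.7375], [0.0, 0.0, 1.0]], 'k1': -0.1273, 'rvec': [2.0304, -1.0549, 0.4982], 'tvec': [-0.1943, 0.381, 1.0838]}
side {'camera_matrix': [[465.7769, 0.0, 316.3799], [0.0, 465.7769, 197.3952], [0.0, 0.0, 1.0]], 'k1': 0.0449, 'rvec': [2.2001, -0.6913, 0.2847], 'tvec': [-0.3533, 0.3701, 0.9693]}
wrist {'camera_matrix': [[314.0775, 0.0, 320.3493], [0.0, 314.0775, 197.0102], [0.0, 0.0, 1.0]], 'k1': -0.0306, 'hand_eye': [[-0.0008, -0.9638, -0.2665, 0.0731], [1.0, -0.0008, -0.0002, 0.0011], [-0.0, -0.2665, 0.9638, -0.1586], [0.0, 0.0, 0.0, 1.0]]}
```

View pics/scene0.png

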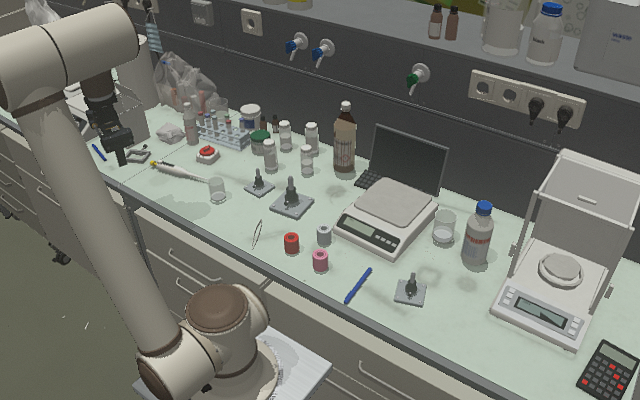

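View pics/side0.png

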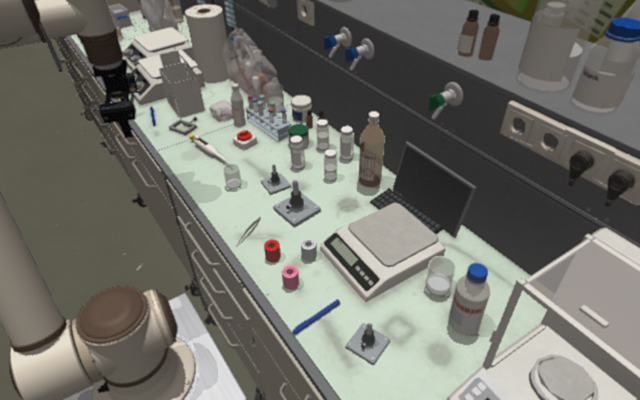

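Scene: the grey collar is at (324,235), with red at (291,242) and pink at (320,260). The largest stand is at (291,203), the smaller ones at (259,187) and (410,290). Side: collar (309,251), largest stand (297,208). Next I enlarge and triangulate.

```bash
cat > h.py <<'E'
import numpy as np,cv2
def pose(c,s=None):
    "camera->world R,t"
    if "rvec" in c:
        R=cv2.Rodrigues(np.array(c["rvec"],float))[0]; return R.T,-R.T@np.ravel(c["tvec"])
    H=np.array(c["hand_eye"]);return s["ee_rot"]@H[:3,:3],s["ee_rot"]@H[:3,3]+s["tcp_pos"]
def ray(c,p,s=None):
    K=np.array(c["camera_matrix"]);D=np.array([float(c["k1"]),0,0,0])
    u=cv2.undistortPoints(np.array([[p]],float),K,D).ravel()
    R,t=pose(c,s);return t,R@np.r_[u,1]
def onz(c,p,z,s=None):
    t,d=ray(c,p,s);return t+d*(z-t[2])/d[2]
def proj(c,P,s=None):
    R,t=pose(c,s);K=np.array(c["camera_matrix"]);D=np.array([float(c["k1"]),0,0,0])
    rv=cv2.Rodrigues(R.T)[0];return cv2.projectPoints(np.array(P,float).reshape(-1,3),rv,-R.T@t,K,D)[0].reshape(-1,2)
E
python3 - <<'E'
import pickle;from h import *
s,d=pickle.load(open("d0.pkl","rb"))
a,b=d["scene"],d["side"]
for n,p,q,z in [("collar",(324,235),(309,251),.023),("stand",(291,203),(297,208),.014),("standtop",(291,178),(296,183),.112),("vial?",(307,147),(330,152),.094),("beaker",(217,190),(232,178),.03)]:
    print(n,onz(a,p,z),onz(b,q,z))
A=a["img"][110:290,190:430,::-1];B=b["img"][130:330,200:400,::-1]
cv2.imwrite("pics/ca.png",cv2.resize(A,None,fx=3.3,fy=3.3,interpolation=cv2.INTER_CUBIC))
E
```

```text
collar [0.45402963 0.07819686 0.023     ] [0.45684482 0.07505625 0.023     ]
stand [0.52026973 0.24435098 0.014     ] [0.52426252 0.23865142 0.014     ]
standtop [0.51590085 0.23498138 0.112     ] [0.52214859 0.2313827  0.112     ]
vial? [0.69268313 0.31118083 0.094     ] [0.69386263 0.31396011 0.094     ]
beaker [0.42667954 0.45441872 0.03      ] [0.42794761 0.45160925 0.03      ]
```

View pics/ca.png

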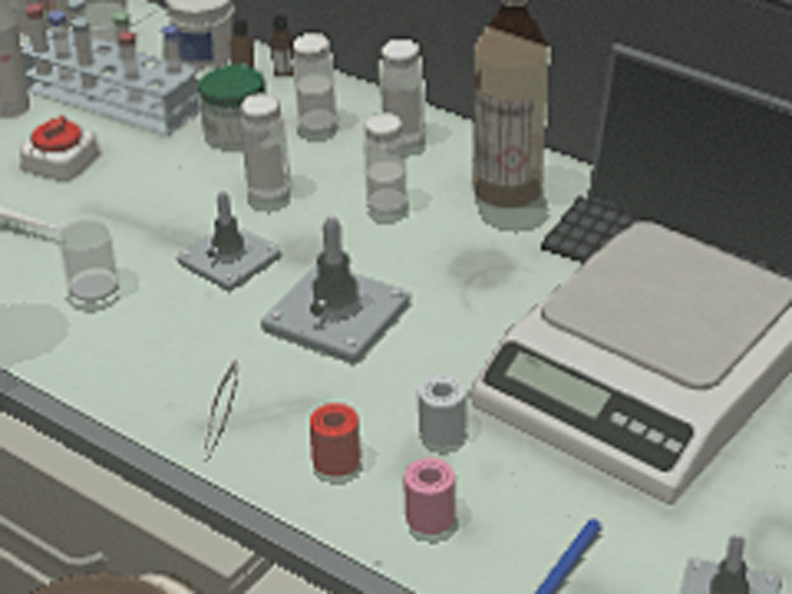

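```bash
python3 - <<'E'
import pickle;from h import *
s,d=pickle.load(open("d0.pkl","rb"))
a=d["scene"];f=lambda x,y:(190+x/3.3,110+y/3.3)
for n,p,z in [("collar top",(443,390),.046),("red top",(335,418),.046),("pink top",(430,476),.046),("scale corner",(470,395),.0),("scale left-back",(545,300),.04),("vial near",(385,205),.0),("vial left",(268,195),.0),("bottle",(507,200),0),("small stand",(228,250),.01),("ringfront",(208,455),0)]:
    print(n,onz(a,f(*p),z)[:2])
g=np.r_[.455,.077]-s["tcp_pos"][:2];print("tool shift",s["ee_rot"].T@np.r_[g,0]*1000)
E
```

```text
collar top [0.45614337 0.07866525]
red top [0.37944574 0.13029592]
pink top [0.36940778 0.02970369]
scale corner [0.50583493 0.08601806]
scale left-back [0.60845611 0.07718318]
vial near [0.68752736 0.3119807 ]
vial left [0.6354388  0.41789075]
bottle [0.76243761 0.21815494]
small stand [0.53455338 0.3817234 ]
ringfront [0.32225362 0.22101508]
tool shift [400.94234397 395.63888218   0.91238909]
```

move_arm --series '[{"grip": 1, "xyz": [35, 35, 0], "angular": [0, 0, 0]}, {"grip": 1, "xyz": [70, 70, 0], "angular": [0, 0, 0]}, {"grip": 1, "xyz": [105, 105, 0], "angular": [0, 0, 0]}, {"grip": 1, "xyz": [140, 140, 0], "angular": [0, 0, 0]}, {"grip": 1, "xyz": [175, 175, 0], "angular": [0, 0, 0]}, {"grip": 1, "xyz": [210, 210, 0], "angular": [0, 0, 0]}, {"grip": 1, "xyz": [245, 245, 0], "angular": [0, 0, 0]}, {"grip": 1, "xyz": [280, 280, 0], "angular": [0, 0, 0]}, {"grip": 1, "xyz": [315, 315, 0], "angular": [0, 0, 0]}, {"grip": 1, "xyz": [345, 345, 0], "angular": [0, 0, 0]}]'

```text
time_s: 1.15
tcp_pos: [0.4204, 0.1421, 0.2275]
ee_rot: [[0.939, -0.344, 0.0], [-0.344, -0.939, 0.0], [0.0, -0.0, -1.0]]
wrist_force: [1.0, 0.4, 0.2]
gripper_width: 0.995
gripper_force: 0.0
```

move_arm --series '[{"grip": 1, "xyz": [30, 25, 0], "angular": [0, 0, 0]}, {"grip": 1, "xyz": [56, 50, 0], "angular": [0, 0, 0]}, {"grip": 1, "xyz": [56, 50, 0], "angular": [0, 0, 0]}, {"grip": 1, "xyz": [56, 50, 0], "angular": [0, 0, 0]}, {"grip": 1, "xyz": [56, 50, 0], "angular": [0, 0, 0]}]'

```text
time_s: 1.65
tcp_pos: [0.4552, 0.0786, 0.2273]
ee_rot: [[0.939, -0.343, -0.0], [-0.343, -0.939, 0.0], [-0.0, 0.0, -1.0]]
wrist_force: [-0.8, -0.2, 0.9]
gripper_width: 1.0
gripper_force: 0.0
```

```bash
python3 - <<'E'
from station import r
import cv2,numpy as np,pickle
s=r.sense();print(s['tcp_pos'],s['joints'])
c=r.capture("wrist");cv2.imwrite(f"pics/w1.png",c["img"][:,:,::-1])
pickle.dump((s,c),open("d1.pkl","wb"))
E
```

```text
[0.45524921 0.07857941 0.22731481] [ 3.00214786e+01  5.97540372e+00 -2.13339660e+01 -1.38201571e-02
 -6.27075660e+01  3.99186882e+01]
```

View pics/w1.png

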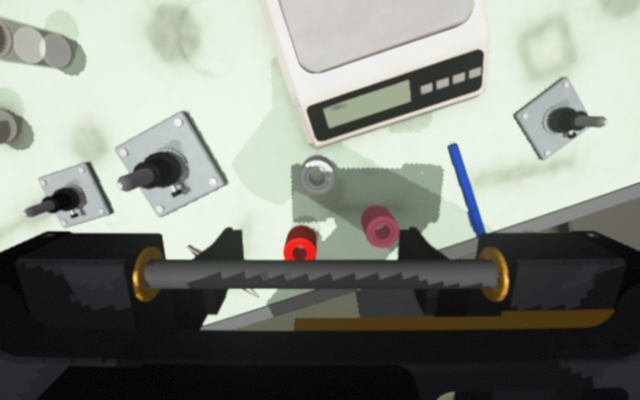

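Wrist view: collar top is centred at about (317,173), and the scale's corner is well clear of it. The largest stand's base is at (172,163), its rod tip near (122,184). I'll measure both precisely.

```bash
python3 - <<'E'
import pickle;from h import *
s,c=pickle.load(open("d1.pkl","rb"))
print("collar top",onz(c,(317,173),.046,s))
print("rod tip",onz(c,(122,184),.112,s))
im=c["img"].copy()
A=cv2.resize(im[145:215,280:360],None,fx=5,fy=5,interpolation=cv2.INTER_CUBIC)
B=cv2.resize(im[100:225,100:240],None,fx=2.8,fy=2.8,interpolation=cv2.INTER_CUBIC)
o=np.zeros((350,800,3),np.uint8);o[:A.shape[0],:A.shape[1]]=A;o[:B.shape[0],402:402+B.shape[1]]=B
cv2.imwrite("pics/w1c.png",o[:,:,::-1])
E
```

```text
collar top [0.46214272 0.07881472 0.046     ]
rod tip [0.52557024 0.24299493 0.112     ]
```

View pics/w1c.png

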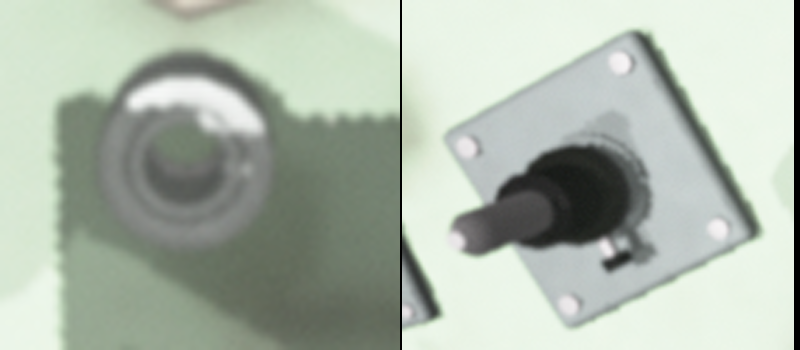

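```bash
python3 - <<'E'
import pickle;from h import *
s,c=pickle.load(open("d1.pkl","rb"))
P=onz(c,(316.8,177.2),.046,s);print("collar",P, "shift",s["ee_rot"].T@(P-s["tcp_pos"])*1000)
q=[(620,62),(468,147),(718,228),(570,305)]
S=[onz(c,(100+(x-402)/2.8-.3,100+y/2.8-.3),.0145,s) for x,y in q];print(np.round(S,4),np.mean(S,0))
print("tip",onz(c,(119.3,185.3),.112,s))
E
```

```text
collar [0.45779858 0.08065453 0.046     ] shift [  1.74682177  -2.84002743 181.31395285]
[[0.5688 0.2122 0.0145]
 [0.5601 0.2898 0.0145]
 [0.4908 0.2038 0.0145]
 [0.4819 0.2815 0.0145]] [0.52539065 0.24682894 0.0145    ]
tip [0.52537264 0.24596072 0.112     ]
```

move_arm --series '[{"grip": 1, "xyz": [2, -3, 40], "angular": [0, 0, 0]}, {"grip": 1, "xyz": [2, -3, 80], "angular": [0, 0, 0]}, {"grip": 1, "xyz": [2, -3, 120], "angular": [0, 0, 0]}, {"grip": 1, "xyz": [2, -3, 150], "angular": [0, 0, 0]}, {"grip": 1, "xyz": [2, -3, 170], "angular": [0, 0, 0]}, {"grip": 1, "xyz": [2, -3, 180], "angular": [0, 0, 0]}, {"grip": 1, "xyz": [2, -3, 186], "angular": [0, 0, 0]}, {"grip": 1, "xyz": [2, -3, 186], "angular": [0, 0, 0]}, {"grip": 1, "xyz": [2, -3, 186], "angular": [0, 0, 0]}]'

```text
time_s: 2.6
tcp_pos: [0.4592, 0.0809, 0.0423]
ee_rot: [[0.939, -0.343, 0.002], [-0.343, -0.939, 0.001], [0.001, -0.001, -1.0]]
wrist_force: [-0.5, 0.0, 0.2]
gripper_width: 1.001
gripper_force: 0.0
```

move_arm --series '[{"grip": 0.7, "xyz": [0, 0, 0], "angular": [0, 0, 0]}, {"grip": 0.55, "xyz": [0, 0, 0], "angular": [0, 0, 0]}, {"grip": 0.5, "xyz": [0, 0, 0], "angular": [0, 0, 0]}, {"grip": 0.4, "xyz": [0, 0, 0], "angular": [0, 0, 0]}, {"grip": 0.3, "xyz": [0, 0, 0], "angular": [0, 0, 0]}, {"grip": 0.3, "xyz": [0, 0, 0], "angular": [0, 0, 0]}, {"grip": 0.3, "xyz": [0, 0, 0], "angular": [0, 0, 0]}]'

```text
time_s: 3.3
tcp_pos: [0.4588, 0.0805, 0.0416]
ee_rot: [[0.939, -0.344, 0.001], [-0.344, -0.939, 0.0], [0.001, -0.001, -1.0]]
wrist_force: [1.1, 0.4, -0.1]
gripper_width: 0.447
gripper_force: 30.1
```

move_arm --series '[{"grip": 0.3, "xyz": [0, 0, -30], "angular": [0, 0, 0]}, {"grip": 0.3, "xyz": [0, 0, -70], "angular": [0, 0, 0]}, {"grip": 0.3, "xyz": [0, 0, -110], "angular": [0, 0, 0]}, {"grip": 0.3, "xyz": [0, 0, -150], "angular": [0, 0, 0]}, {"grip": 0.3, "xyz": [-10, -40, -150], "angular": [0, 0, 0]}, {"grip": 0.3, "xyz": [-20, -80, -150], "angular": [0, 0, 0]}, {"grip": 0.3, "xyz": [-34, -120, -150], "angular": [0, 0, 0]}, {"grip": 0.3, "xyz": [-34, -155, -150], "angular": [0, 0, 0]}, {"grip": 0.3, "xyz": [-34, -179, -150], "angular": [0, 0, 0]}, {"grip": 0.3, "xyz": [-34, -179, -150], "angular": [0, 0, 0]}]'

```text
time_s: 4.3
tcp_pos: [0.4886, 0.2626, 0.1904]
ee_rot: [[0.94, -0.341, -0.0], [-0.341, -0.94, -0.0], [-0.0, 0.0, -1.0]]
wrist_force: [-0.4, 0.3, -1.9]
gripper_width: 0.445
gripper_force: 30.0
```

move_arm --series '[{"grip": 0.3, "xyz": [0, 0, 0], "angular": [0, 0, 0]}, {"grip": 0.3, "xyz": [0, 0, 0], "angular": [0, 0, 0]}, {"grip": 0.3, "xyz": [0, 0, 0], "angular": [0, 0, 0]}]'

```text
time_s: 4.6
tcp_pos: [0.4877, 0.2591, 0.1915]
ee_rot: [[0.939, -0.345, -0.0], [-0.345, -0.939, -0.0], [-0.0, 0.0, -1.0]]
wrist_force: [-0.5, -0.8, -0.3]
gripper_width: 0.448
gripper_force: 30.0
```

```bash
python3 - <<'E'
from station import r
import cv2,numpy as np,pickle
s=r.sense();print(s['tcp_pos'],s['gripper_width'],s['wrist_force'])
d={n:r.capture(n) for n in("wrist","scene","side")}
pickle.dump((s,d),open("d2.pkl","wb"))
cv2.imwrite("pics/w2.png",cv2.resize(d["wrist"]["img"][90:270,220:460,::-1],None,fx=3.3,fy=3.3,interpolation=cv2.INTER_CUBIC))
E
```

```text
[0.48774846 0.25905237 0.19148574] 0.44757984420264496 [-0.45414097 -0.8058167  -0.34915305]
```

View pics/w2.png

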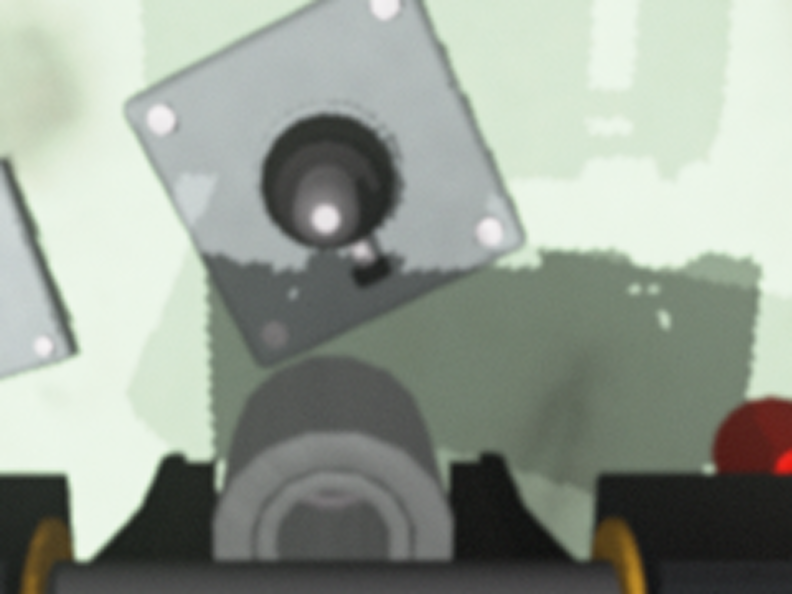

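Close wrist view: rod tip at crop (325,218), i.e. (318.2,155.8). The collar sits upright in the jaws, with its top ring centred on column 333, top front edge at row 432 and foot front edge at row 355.

```bash
python3 - <<'E'
import pickle;from h import *
s,d=pickle.load(open("d2.pkl","rb"));c=d["wrist"]
f=lambda x,y:(220+x/3.3-.35,90+y/3.3-.35)
T=s["ee_rot"].T;tp=s["tcp_pos"]
q=[(385,5),(161,119),(489,231),(274,333)]
S=[onz(c,f(*p),.0145,s) for p in q];M=np.mean(S,0);print("stand by screws",M,T@(M-tp)*1e3)
P=onz(c,f(325,218),.112,s);print("tip",P,T@(P-tp)*1e3)
zt=tp[2]+.0044;zf=zt-.046
for n,p,z in[("top front",(333,432),zt),("top left",(213,535),zt),("top right",(453,535),zt),("foot front",(330,355),zf)]:
    print(n,T@(onz(c,f(*p),z,s)-tp)*1e3)
# fixed cams: reproj of tip hypothesis
E
```

```text
stand by screws [0.52519941 0.24578128 0.0145    ] [ 39.77976698  -0.51299728 176.97444676]
tip [0.52523543 0.24587319 0.112     ] [39.75465591 -0.57493309 79.47441968]
top front [17.70624343  1.19746424 -4.40449794]
top left [-1.41744222e-02 -1.82994521e+01 -4.40689583e+00]
top right [-0.05208654 20.67532528 -4.39219086]
foot front [17.54849598  0.62608637 41.59533579]
```

move_arm --series '[{"grip": 0.3, "xyz": [20, -1, 0], "angular": [0, 0, 0]}, {"grip": 0.3, "xyz": [41.5, -1.2, 0], "angular": [0, 0, 0]}, {"grip": 0.3, "xyz": [41.5, -1.2, 10], "angular": [0, 0, 0]}, {"grip": 0.3, "xyz": [41.5, -1.2, 20], "angular": [0, 0, 0]}, {"grip": 0.3, "xyz": [41.5, -1.2, 30], "angular": [0, 0, 0]}, {"grip": 0.3, "xyz": [41.5, -1.2, 34], "angular": [0, 0, 0]}, {"grip": 0.3, "xyz": [41.5, -1.2, 34], "angular": [0, 0, 0]}, {"grip": 0.3, "xyz": [41.5, -1.2, 34], "angular": [0, 0, 0]}, {"grip": 0.3, "xyz": [41.5, -1.2, 34], "angular": [0, 0, 0]}]'

```text
time_s: 5.65
tcp_pos: [0.5276, 0.2473, 0.158]
ee_rot: [[0.939, -0.343, 0.001], [-0.343, -0.939, 0.001], [0.001, -0.001, -1.0]]
wrist_force: [-0.6, 0.4, -0.9]
gripper_width: 0.444
gripper_force: 30.0
```

```bash
python3 - <<'E'
from station import r
import cv2,numpy as np,pickle
s=r.sense();print(s['tcp_pos'],s['gripper_width'],s['wrist_force'],s['moment'])
d={n:r.capture(n) for n in("wrist","scene","side")}
pickle.dump((s,d),open("d3.pkl","wb"))
from h import *
o=[]
for n in("scene","side"):
    u,v=proj(d[n],[.5255,.246,.11])[0].astype(int)
    o.append(cv2.resize(d[n]["img"][v-40:v+40,u-40:u+40,::-1],(400,400),interpolation=cv2.INTER_CUBIC));print(u,v)
cv2.imwrite("pics/f3.png",np.hstack(o))
E
```

```text
[0.52764161 0.24732127 0.15804457] 0.4441731161430934 [-0.63492075  0.42940805 -0.92390694] [ 0.05360994 -0.01635724 -0.00952878]
290 175
294 180
```

View pics/f3.png

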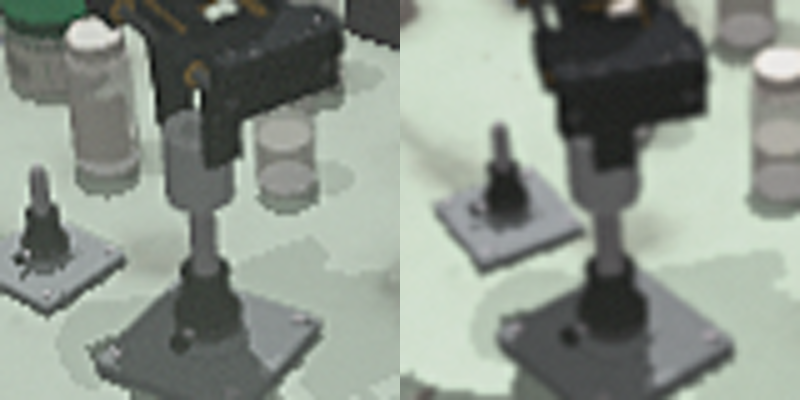

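Both fixed views show the collar's axis in line with the rod within about 1 mm, with the foot just above the tip. I'll descend gently and watch the force.

move_arm --series '[{"grip": 0.3, "xyz": [0, 0, 2], "angular": [0, 0, 0]}, {"grip": 0.3, "xyz": [0, 0, 4], "angular": [0, 0, 0]}, {"grip": 0.3, "xyz": [0, 0, 6], "angular": [0, 0, 0]}, {"grip": 0.3, "xyz": [0, 0, 8], "angular": [0, 0, 0]}, {"grip": 0.3, "xyz": [0, 0, 10], "angular": [0, 0, 0]}, {"grip": 0.3, "xyz": [0, 0, 10], "angular": [0, 0, 0]}, {"grip": 0.3, "xyz": [0, 0, 10], "angular": [0, 0, 0]}]'

```text
time_s: 6.5
tcp_pos: [0.5275, 0.247, 0.1474]
ee_rot: [[0.939, -0.344, -0.0], [-0.344, -0.939, -0.0], [-0.0, 0.0, -1.0]]
wrist_force: [0.3, 0.6, -1.1]
gripper_width: 0.449
gripper_force: 30.0
```

move_arm --series '[{"grip": 0.3, "xyz": [0, 0, 1], "angular": [0, 0, 0]}, {"grip": 0.3, "xyz": [0, 0, 2], "angular": [0, 0, 0]}, {"grip": 0.3, "xyz": [0, 0, 3], "angular": [0, 0, 0]}, {"grip": 0.3, "xyz": [0, 0, 4], "angular": [0, 0, 0]}, {"grip": 0.3, "xyz": [0, 0, 4], "angular": [0, 0, 0]}, {"grip": 0.3, "xyz": [0, 0, 4], "angular": [0, 0, 0]}]'

```text
time_s: 7.1
tcp_pos: [0.5275, 0.247, 0.1434]
ee_rot: [[0.939, -0.344, -0.0], [-0.344, -0.939, -0.0], [-0.0, 0.0, -1.0]]
wrist_force: [-0.2, -0.4, -1.2]
gripper_width: 0.447
gripper_force: 30.0
```

move_arm --series '[{"grip": 0.3, "xyz": [0, 0, 1], "angular": [0, 0, 0]}, {"grip": 0.3, "xyz": [0, 0, 2], "angular": [0, 0, 0]}, {"grip": 0.3, "xyz": [0, 0, 3], "angular": [0, 0, 0]}, {"grip": 0.3, "xyz": [0, 0, 3], "angular": [0, 0, 0]}, {"grip": 0.3, "xyz": [0, 0, 3], "angular": [0, 0, 0]}]'

```text
time_s: 7.6
tcp_pos: [0.5273, 0.2468, 0.1403]
ee_rot: [[0.939, -0.344, -0.0], [-0.344, -0.939, -0.0], [-0.0, 0.0, -1.0]]
wrist_force: [0.0, -1.0, -1.1]
gripper_width: 0.445
gripper_force: 30.0
```

move_arm --series '[{"grip": 0.3, "xyz": [0, 0, 1], "angular": [0, 0, 0]}, {"grip": 0.3, "xyz": [0, 0, 2], "angular": [0, 0, 0]}, {"grip": 0.3, "xyz": [0, 0, 3], "angular": [0, 0, 0]}, {"grip": 0.3, "xyz": [0, 0, 4], "angular": [0, 0, 0]}, {"grip": 0.3, "xyz": [0, 0, 5], "angular": [0, 0, 0]}, {"grip": 0.3, "xyz": [0, 0, 5], "angular": [0, 0, 0]}, {"grip": 0.3, "xyz": [0, 0, 5], "angular": [0, 0, 0]}]'

```text
time_s: 8.3
tcp_pos: [0.5273, 0.2469, 0.1353]
ee_rot: [[0.939, -0.344, -0.0], [-0.344, -0.939, -0.0], [-0.0, 0.0, -1.0]]
wrist_force: [-0.4, -0.7, -1.2]
gripper_width: 0.443
gripper_force: 30.0
```

move_arm --series '[{"grip": 0.3, "xyz": [0, 0, 2], "angular": [0, 0, 0]}, {"grip": 0.3, "xyz": [0, 0, 4], "angular": [0, 0, 0]}, {"grip": 0.3, "xyz": [0, 0, 6], "angular": [0, 0, 0]}, {"grip": 0.3, "xyz": [0, 0, 8], "angular": [0, 0, 0]}, {"grip": 0.3, "xyz": [0, 0, 8], "angular": [0, 0, 0]}, {"grip": 0.3, "xyz": [0, 0, 8], "angular": [0, 0, 0]}]'

```text
time_s: 8.9
tcp_pos: [0.5273, 0.2469, 0.1272]
ee_rot: [[0.939, -0.344, -0.0], [-0.344, -0.939, -0.0], [-0.0, 0.0, -1.0]]
wrist_force: [-0.1, -0.4, -1.5]
gripper_width: 0.447
gripper_force: 30.0
```

move_arm --series '[{"grip": 0.3, "xyz": [0, 0, 1], "angular": [0, 0, 0]}, {"grip": 0.3, "xyz": [0, 0, 2], "angular": [0, 0, 0]}, {"grip": 0.3, "xyz": [0, 0, 3], "angular": [0, 0, 0]}, {"grip": 0.3, "xyz": [0, 0, 4], "angular": [0, 0, 0]}, {"grip": 0.3, "xyz": [0, 0, 4], "angular": [0, 0, 0]}, {"grip": 0.3, "xyz": [0, 0, 4], "angular": [0, 0, 0]}]'

```text
time_s: 9.5
tcp_pos: [0.5274, 0.2469, 0.1233]
ee_rot: [[0.939, -0.344, -0.0], [-0.344, -0.939, -0.0], [-0.0, 0.0, -1.0]]
wrist_force: [-1.3, -1.0, -0.4]
gripper_width: 0.446
gripper_force: 30.0
```

move_arm --series '[{"grip": 0.3, "xyz": [0, 0, 1], "angular": [0, 0, 0]}, {"grip": 0.3, "xyz": [0, 0, 2], "angular": [0, 0, 0]}, {"grip": 0.3, "xyz": [0, 0, 3], "angular": [0, 0, 0]}, {"grip": 0.3, "xyz": [0, 0, 3], "angular": [0, 0, 0]}, {"grip": 0.3, "xyz": [0, 0, 3], "angular": [0, 0, 0]}]'

```text
time_s: 10.0
tcp_pos: [0.5274, 0.247, 0.1203]
ee_rot: [[0.939, -0.344, -0.0], [-0.344, -0.939, -0.0], [-0.0, 0.0, -1.0]]
wrist_force: [-0.2, -1.8, -0.7]
gripper_width: 0.447
gripper_force: 30.0
```

move_arm --series '[{"grip": 0.3, "xyz": [0, 0, 1], "angular": [0, 0, 0]}, {"grip": 0.3, "xyz": [0, 0, 2], "angular": [0, 0, 0]}, {"grip": 0.3, "xyz": [0, 0, 3], "angular": [0, 0, 0]}, {"grip": 0.3, "xyz": [0, 0, 3], "angular": [0, 0, 0]}, {"grip": 0.3, "xyz": [0, 0, 3], "angular": [0, 0, 0]}]'

```text
time_s: 10.5
tcp_pos: [0.5274, 0.247, 0.1173]
ee_rot: [[0.939, -0.344, -0.0], [-0.344, -0.939, -0.0], [-0.0, 0.0, -1.0]]
wrist_force: [-1.3, -0.5, -1.8]
gripper_width: 0.448
gripper_force: 30.0
```

move_arm --series '[{"grip": 0.3, "xyz": [0, 0, 1], "angular": [0, 0, 0]}, {"grip": 0.3, "xyz": [0, 0, 2], "angular": [0, 0, 0]}, {"grip": 0.3, "xyz": [0, 0, 3], "angular": [0, 0, 0]}, {"grip": 0.3, "xyz": [0, 0, 3], "angular": [0, 0, 0]}, {"grip": 0.3, "xyz": [0, 0, 3], "angular": [0, 0, 0]}]'

```text
time_s: 11.0
tcp_pos: [0.5274, 0.247, 0.1143]
ee_rot: [[0.939, -0.344, -0.0], [-0.344, -0.939, -0.0], [-0.0, 0.0, -1.0]]
wrist_force: [0.0, -0.6, -2.0]
gripper_width: 0.45
gripper_force: 30.0
```

move_arm --series '[{"grip": 0.3, "xyz": [0, 0, 1], "angular": [0, 0, 0]}, {"grip": 0.3, "xyz": [0, 0, 2], "angular": [0, 0, 0]}, {"grip": 0.3, "xyz": [0, 0, 3], "angular": [0, 0, 0]}, {"grip": 0.3, "xyz": [0, 0, 3], "angular": [0, 0, 0]}]'

```text
time_s: 11.4
tcp_pos: [0.5274, 0.2469, 0.1113]
ee_rot: [[0.939, -0.344, -0.0], [-0.344, -0.939, -0.0], [-0.0, 0.0, -1.0]]
wrist_force: [-0.7, -1.0, -0.9]
gripper_width: 0.449
gripper_force: 30.0
```

move_arm --series '[{"grip": 0.3, "xyz": [0, 0, 1], "angular": [0, 0, 0]}, {"grip": 0.3, "xyz": [0, 0, 2], "angular": [0, 0, 0]}, {"grip": 0.3, "xyz": [0, 0, 3], "angular": [0, 0, 0]}, {"grip": 0.3, "xyz": [0, 0, 3], "angular": [0, 0, 0]}]'

```text
time_s: 11.8
tcp_pos: [0.5274, 0.2469, 0.1082]
ee_rot: [[0.939, -0.344, -0.0], [-0.344, -0.939, -0.0], [-0.0, 0.0, -1.0]]
wrist_force: [0.4, -1.8, -0.8]
gripper_width: 0.443
gripper_force: 30.0
```

move_arm --series '[{"grip": 0.3, "xyz": [0, 0, 1], "angular": [0, 0, 0]}, {"grip": 0.3, "xyz": [0, 0, 2], "angular": [0, 0, 0]}, {"grip": 0.3, "xyz": [0, 0, 3], "angular": [0, 0, 0]}, {"grip": 0.3, "xyz": [0, 0, 3], "angular": [0, 0, 0]}]'

```text
time_s: 12.2
tcp_pos: [0.5275, 0.247, 0.1056]
ee_rot: [[0.939, -0.344, 0.0], [-0.344, -0.939, -0.0], [0.0, -0.0, -1.0]]
wrist_force: [-0.5, -1.0, 2.3]
gripper_width: 0.444
gripper_force: 30.0
```

move_arm --series '[{"grip": 0.3, "xyz": [0, 0, 2], "angular": [0, 0, 0]}, {"grip": 0.3, "xyz": [0, 0, 4], "angular": [0, 0, 0]}, {"grip": 0.3, "xyz": [0, 0, 6], "angular": [0, 0, 0]}, {"grip": 0.3, "xyz": [0, 0, 8], "angular": [0, 0, 0]}, {"grip": 0.3, "xyz": [0, 0, 8], "angular": [0, 0, 0]}, {"grip": 0.3, "xyz": [0, 0, 8], "angular": [0, 0, 0]}]'

```text
time_s: 12.8
tcp_pos: [0.5273, 0.247, 0.0971]
ee_rot: [[0.939, -0.344, -0.0], [-0.344, -0.939, -0.0], [-0.0, 0.0, -1.0]]
wrist_force: [-0.2, -2.0, 0.8]
gripper_width: 0.444
gripper_force: 30.0
```

move_arm --series '[{"grip": 0.3, "xyz": [0, 0, 1], "angular": [0, 0, 0]}, {"grip": 0.3, "xyz": [0, 0, 2], "angular": [0, 0, 0]}, {"grip": 0.3, "xyz": [0, 0, 3], "angular": [0, 0, 0]}, {"grip": 0.3, "xyz": [0, 0, 4], "angular": [0, 0, 0]}, {"grip": 0.3, "xyz": [0, 0, 4], "angular": [0, 0, 0]}]'

```text
time_s: 13.3
tcp_pos: [0.5275, 0.247, 0.0933]
ee_rot: [[0.939, -0.344, -0.0], [-0.344, -0.939, 0.0], [-0.0, -0.0, -1.0]]
wrist_force: [-1.1, -1.6, 2.3]
gripper_width: 0.443
gripper_force: 30.0
```

move_arm --series '[{"grip": 0.3, "xyz": [0, 0, 1], "angular": [0, 0, 0]}, {"grip": 0.3, "xyz": [0, 0, 2], "angular": [0, 0, 0]}, {"grip": 0.3, "xyz": [0, 0, 2], "angular": [0, 0, 0]}]'

```text
time_s: 13.6
tcp_pos: [0.5275, 0.247, 0.0913]
ee_rot: [[0.939, -0.344, -0.0], [-0.344, -0.939, 0.0], [-0.0, -0.0, -1.0]]
wrist_force: [-0.2, -0.8, 1.8]
gripper_width: 0.444
gripper_force: 30.0
```

move_arm --series '[{"grip": 0.3, "xyz": [0, 0, 0.5], "angular": [0, 0, 0]}, {"grip": 0.3, "xyz": [0, 0, 1], "angular": [0, 0, 0]}, {"grip": 0.3, "xyz": [0, 0, 1], "angular": [0, 0, 0]}]'

```text
time_s: 13.9
tcp_pos: [0.5275, 0.247, 0.0905]
ee_rot: [[0.939, -0.344, 0.0], [-0.344, -0.939, 0.0], [0.0, -0.0, -1.0]]
wrist_force: [-1.9, -0.3, 1.8]
gripper_width: 0.45
gripper_force: 30.0
```

move_arm --series '[{"grip": 0.3, "xyz": [0, 0, 0.5], "angular": [0, 0, 0]}, {"grip": 0.3, "xyz": [0, 0, 1], "angular": [0, 0, 0]}, {"grip": 0.3, "xyz": [0, 0, 1], "angular": [0, 0, 0]}]'

```text
time_s: 14.2
tcp_pos: [0.5277, 0.247, 0.0901]
ee_rot: [[0.939, -0.343, 0.001], [-0.343, -0.939, -0.0], [0.001, -0.0, -1.0]]
wrist_force: [-1.0, -1.8, 6.6]
gripper_width: 0.445
gripper_force: 30.0
```

move_arm --series '[{"grip": 0.3, "xyz": [0, 0, 0.5], "angular": [0, 0, 0]}, {"grip": 0.3, "xyz": [0, 0, 1], "angular": [0, 0, 0]}, {"grip": 0.3, "xyz": [0, 0, 1], "angular": [0, 0, 0]}]'

```text
time_s: 14.5
tcp_pos: [0.5278, 0.2466, 0.0894]
ee_rot: [[0.939, -0.343, 0.001], [-0.343, -0.939, -0.001], [0.001, 0.0, -1.0]]
wrist_force: [-1.8, -3.3, 7.6]
gripper_width: 0.444
gripper_force: 30.0
```

move_arm --series '[{"grip": 0.3, "xyz": [0, 0, 0.5], "angular": [0, 0, 0]}, {"grip": 0.3, "xyz": [0, 0, 1], "angular": [0, 0, 0]}, {"grip": 0.3, "xyz": [0, 0, 1], "angular": [0, 0, 0]}]'

```text
time_s: 14.8
tcp_pos: [0.528, 0.2466, 0.0889]
ee_rot: [[0.939, -0.343, 0.001], [-0.343, -0.939, -0.001], [0.001, 0.0, -1.0]]
wrist_force: [-1.4, -3.1, 9.3]
gripper_width: 0.45
gripper_force: 30.0
```

move_arm --series '[{"grip": 0.3, "xyz": [0, 0, 0.5], "angular": [0, 0, 0]}, {"grip": 0.3, "xyz": [0, 0, 1], "angular": [0, 0, 0]}, {"grip": 0.3, "xyz": [0, 0, 1], "angular": [0, 0, 0]}]'

```text
time_s: 15.1
tcp_pos: [0.5281, 0.2466, 0.0884]
ee_rot: [[0.939, -0.343, 0.002], [-0.343, -0.939, -0.001], [0.002, 0.0, -1.0]]
wrist_force: [-3.0, -3.6, 11.8]
gripper_width: 0.444
gripper_force: 30.0
```

move_arm --series '[{"grip": 0.3, "xyz": [0, 0, 0.5], "angular": [0, 0, 0]}, {"grip": 0.3, "xyz": [0, 0, 1], "angular": [0, 0, 0]}, {"grip": 0.3, "xyz": [0, 0, 1], "angular": [0, 0, 0]}]'

```text
time_s: 15.4
tcp_pos: [0.5279, 0.2466, 0.0868]
ee_rot: [[0.939, -0.343, 0.001], [-0.343, -0.939, -0.0], [0.001, -0.0, -1.0]]
wrist_force: [-1.0, -2.1, 7.3]
gripper_width: 0.443
gripper_force: 30.0
```

move_arm --series '[{"grip": 0.3, "xyz": [0, 0, 0.5], "angular": [0, 0, 0]}, {"grip": 0.3, "xyz": [0, 0, 0.5], "angular": [0, 0, 0]}]'

```text
time_s: 15.6
tcp_pos: [0.5275, 0.2467, 0.0852]
ee_rot: [[0.939, -0.344, 0.0], [-0.344, -0.939, -0.0], [0.0, 0.0, -1.0]]
wrist_force: [-0.8, -2.3, 4.4]
gripper_width: 0.447
gripper_force: 30.0
```

move_arm --series '[{"grip": 0.3, "xyz": [0, 0, 0.5], "angular": [0, 0, 0]}, {"grip": 0.3, "xyz": [0, 0, 1], "angular": [0, 0, 0]}, {"grip": 0.3, "xyz": [0, 0, 1], "angular": [0, 0, 0]}]'

```text
time_s: 15.9
tcp_pos: [0.5269, 0.2467, 0.0827]
ee_rot: [[0.939, -0.344, -0.001], [-0.344, -0.939, -0.001], [-0.001, 0.001, -1.0]]
wrist_force: [0.3, -1.1, -3.1]
gripper_width: 0.445
gripper_force: 30.0
```

move_arm --series '[{"grip": 0.3, "xyz": [0, 0, 0.5], "angular": [0, 0, 0]}, {"grip": 0.3, "xyz": [0, 0, 1], "angular": [0, 0, 0]}, {"grip": 0.3, "xyz": [0, 0, 1], "angular": [0, 0, 0]}]'

```text
time_s: 16.2
tcp_pos: [0.527, 0.2467, 0.082]
ee_rot: [[0.939, -0.344, -0.001], [-0.344, -0.939, -0.001], [-0.001, 0.001, -1.0]]
wrist_force: [0.3, -1.2, -5.5]
gripper_width: 0.447
gripper_force: 30.0
```

move_arm --series '[{"grip": 0.3, "xyz": [0, 0, 0.5], "angular": [0, 0, 0]}, {"grip": 0.3, "xyz": [0, 0, 1], "angular": [0, 0, 0]}, {"grip": 0.3, "xyz": [0, 0, 1], "angular": [0, 0, 0]}]'

```text
time_s: 16.5
tcp_pos: [0.527, 0.2467, 0.0815]
ee_rot: [[0.939, -0.344, -0.001], [-0.344, -0.939, -0.0], [-0.001, 0.001, -1.0]]
wrist_force: [0.6, -1.1, -6.8]
gripper_width: 0.447
gripper_force: 30.0
```

move_arm --series '[{"grip": 0.3, "xyz": [0, 0, 0.5], "angular": [0, 0, 0]}, {"grip": 0.3, "xyz": [0, 0, 0.5], "angular": [0, 0, 0]}, {"grip": 0.3, "xyz": [0, 0, 0.5], "angular": [0, 0, 0]}]'

```text
time_s: 16.8
tcp_pos: [0.5272, 0.2467, 0.0813]
ee_rot: [[0.939, -0.344, -0.001], [-0.344, -0.939, -0.0], [-0.0, 0.001, -1.0]]
wrist_force: [-0.5, -1.6, -6.1]
gripper_width: 0.443
gripper_force: 30.0
```

move_arm --series '[{"grip": 0.3, "xyz": [0, 0, 0.5], "angular": [0, 0, 0]}, {"grip": 0.3, "xyz": [0, 0, 0.5], "angular": [0, 0, 0]}, {"grip": 0.3, "xyz": [0, 0, 0.5], "angular": [0, 0, 0]}]'

```text
time_s: 17.1
tcp_pos: [0.5273, 0.2467, 0.081]
ee_rot: [[0.939, -0.344, -0.0], [-0.344, -0.939, -0.0], [-0.0, 0.001, -1.0]]
wrist_force: [-1.0, -3.7, -3.8]
gripper_width: 0.449
gripper_force: 30.0
```

move_arm --series '[{"grip": 0.3, "xyz": [0, 0, 0.5], "angular": [0, 0, 0]}, {"grip": 0.3, "xyz": [0, 0, 0.5], "angular": [0, 0, 0]}, {"grip": 0.3, "xyz": [0, 0, 0.5], "angular": [0, 0, 0]}]'

```text
time_s: 17.4
tcp_pos: [0.5274, 0.2467, 0.0805]
ee_rot: [[0.939, -0.344, -0.0], [-0.344, -0.939, -0.0], [-0.0, 0.001, -1.0]]
wrist_force: [-1.1, -3.9, -2.2]
gripper_width: 0.449
gripper_force: 30.0
```

move_arm --series '[{"grip": 0.3, "xyz": [0, 0, 0.3], "angular": [0, 0, 0]}, {"grip": 0.3, "xyz": [0, 0, 0.3], "angular": [0, 0, 0]}, {"grip": 0.3, "xyz": [0, 0, 0.3], "angular": [0, 0, 0]}]'

```text
time_s: 17.7
tcp_pos: [0.5274, 0.2468, 0.0803]
ee_rot: [[0.939, -0.344, -0.0], [-0.344, -0.939, -0.0], [-0.0, 0.0, -1.0]]
wrist_force: [-1.6, -3.8, -1.2]
gripper_width: 0.442
gripper_force: 30.0
```

move_arm --series '[{"grip": 0.5, "xyz": [0, 0, 0], "angular": [0, 0, 0]}, {"grip": 0.6, "xyz": [0, 0, 0], "angular": [0, 0, 0]}, {"grip": 0.75, "xyz": [0, 0, 0], "angular": [0, 0, 0]}, {"grip": 0.75, "xyz": [0, 0, 0], "angular": [0, 0, 0]}, {"grip": 0.75, "xyz": [0, 0, 0], "angular": [0, 0, 0]}, {"grip": 0.75, "xyz": [0, 0, 0], "angular": [0, 0, 0]}]'

```text
time_s: 18.3
tcp_pos: [0.5278, 0.2474, 0.0804]
ee_rot: [[0.939, -0.343, 0.001], [-0.343, -0.939, 0.001], [0.001, -0.001, -1.0]]
wrist_force: [-0.0, -0.3, 0.7]
gripper_width: 0.738
gripper_force: 0.0
```

move_arm --series '[{"grip": 0.75, "xyz": [0, 0, -10], "angular": [0, 0, 0]}, {"grip": 0.75, "xyz": [0, 0, -30], "angular": [0, 0, 0]}, {"grip": 0.75, "xyz": [0, 0, -60], "angular": [0, 0, 0]}, {"grip": 0.75, "xyz": [0, 0, -100], "angular": [0, 0, 0]}, {"grip": 0.75, "xyz": [-40, 0, -110], "angular": [0, 0, 0]}, {"grip": 0.75, "xyz": [-40, 0, -110], "angular": [0, 0, 0]}, {"grip": 0.75, "xyz": [-40, 0, -110], "angular": [0, 0, 0]}]'

```text
time_s: 19.0
tcp_pos: [0.4897, 0.261, 0.1913]
ee_rot: [[0.94, -0.342, 0.001], [-0.342, -0.94, 0.001], [0.001, -0.002, -1.0]]
wrist_force: [0.3, -0.6, -0.3]
gripper_width: 0.75
gripper_force: 0.0
```

```bash
python3 - <<'E'
from station import r
from h import *
s=r.sense();print(s['tcp_pos'],s['gripper_width'],s['wrist_force'])
o=[]
for n in("scene","side"):
    c=r.capture(n);u,v=proj(c,[.5255,.246,.06])[0].astype(int)
    o.append(cv2.resize(c["img"][v-40:v+40,u-40:u+40,::-1],(400,400),interpolation=cv2.INTER_CUBIC))
    print(n,u,v,[np.round((proj(c,[.5255,.246,z])[0]-(u-40,v-40))*5).tolist() for z in(.038,.064,.084,.110,.112)])
cv2.imwrite("pics/f4.png",np.hstack(o))
E
```

```text
[0.48965832 0.26103313 0.19125799] 0.7496697021561333 [ 0.32218256 -0.59004748 -0.30727388]
scene 290 189 [[206.0, 233.0], [204.0, 197.0], [203.0, 170.0], [200.0, 133.0], [200.0, 130.0]]
side 295 194 [[203.0, 231.0], [200.0, 196.0], [198.0, 168.0], [196.0, 132.0], [196.0, 129.0]]
```

View pics/f4.png

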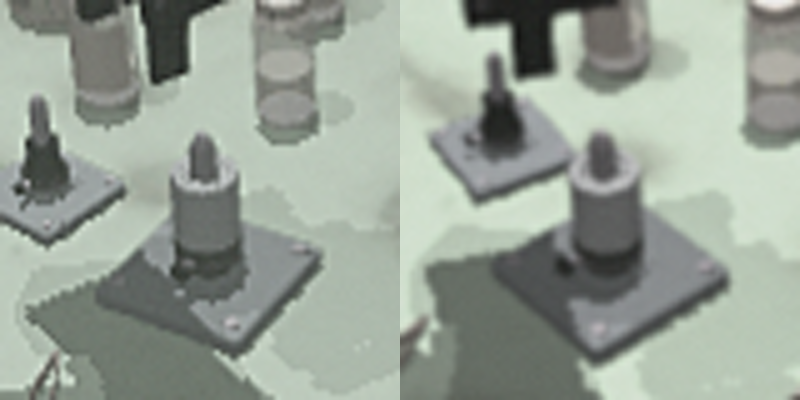

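In both views the collar is upright and down on the seat ring, its top centre at about crop (203,172) and (603,168), which matches a foot height of about 38 mm. The gripper is clear and the vial is untouched, so I'm handing in.

```bash
python3 -c "
from station import r
print(r.finish_job())"
```

```text
the job is handed in; nothing more can be done
None
```

The collar is on the rod, clicked past the balls and staying down by itself: in both camera views its foot is about 38 mm above the bench. The highest wrist force read while pressing was about 12 N, the gripper was clear when I handed in at about 19 s, and I have not seen the judged result.

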